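# Test the residual-current switch of the bench supply box

## Robot

A 6-joint arm with a two-finger parallel gripper is mounted at the origin on a cart in front of the work surface, level with it; the furniture and walls round the work are solid. World frame = base frame: x ahead of the robot, y to its left, z up, the work surface at z = 0. Lengths are in m, angles in rad, forces in N, time in s.
With the tool pointing down it reaches from about 0.35 to 0.975 m from the base axis. Payload 4.9 kg.
Tool frame: the origin (TCP) lies midway between the tips of the shut fingers; the grasp point (between the pads) lies manip.tcp_to_grasp behind it (manip.tcp_to_grasp is the distance from the TCP to the grasp point, in m); z points along the fingers, y is the line along which they close (so a half turn about z gives the same grasp; the last joint's range is limited). The gripper opens to 85 mm and grips with 20 to 120 N. Pads are 22 mm wide; open, the fingers measure 114 mm over their backs; the gripper's body (76 mm by 85 mm) begins 54 mm behind the grasp point. The pads swing forward as they close: fully open they stand 13 mm farther back than shut.
Start: joints at [-1.397, 0.053, 1.613, -0, 1.476, -0.119], TCP at [0.18, -0.598, 0.231] pointing down, gripper open.
Joint ranges: [-3.01, 3.01], [-1.01, 2.22], [0.06, 2.58], [-1.02, 4.17], [0.09, 2.62], [-3.14, 3.14]. Speed limits (rad/s): [2.57, 2.57, 3.14, 3.14, 3.14, 3.14].

## Interface

Orientations are given as a unit quaternion [w, x, y, z].
In Python, from plant import manip, grab_frame, calibration, job_done gives the robot as it stands.
- The arm moves only by the tool send_rows, never from a script. Its argument "rows" is a list of rows, each an object of numbers: "x", "y", "z": the shift along the tool's x, y, z normalised to -1 to 1, where 1 is 15 cm; "wx", "wy", "wz": the turn, a rotation vector about the tool's x, y, z normalised to -1 to 1, where 1 is pi/4 rad; "hand": the opening, from -1 (shut) to 1 (fully open). In form: [{"x": .., "y": .., "z": .., "wx": .., "wy": .., "wz": .., "hand": ..}, ...]. A call has exactly 10 rows; each row shifts and turns the commanded pose from where the row before left it, along the tool's axes as they then stand; what a row does not reach is not made up. A row lasts 1/12 s, in which the tool goes at most 41.7 mm and 7.16 degrees, less where a joint would pass 70% of its speed; a pose out of reach is approached as far as the arm can. A call with a number of a shift or a turn outside -1 to 1 is refused whole. A call with a gripper value outside its range is refused whole. The fingers move at their own pace and stop on an object; the grip force is fixed at half the most. Time passes only in rows, so rows that do not move let the fingers close, or fill a call up. It gives the time, the measured TCP pose, the force, the opening and the grip force at its end, in the units of the state.
- manip.state(): the state, without advancing time (a new reading comes with each control period).
- grab_frame(name): name is "side" or "top" or "wrist"; returns the picture (420x560x3 uint8, blue, green, red); there is no depth.
- calibration(name): a dict with "camera_matrix" (3x3 intrinsics, pixels), "k1" (the pictures are not rectified: a ray, as slopes to the right and down, at radius r is drawn at 1 + k1 r^2 times it, then the intrinsics apply), "R" (3x3) and "t" (3): a world point X has camera coordinates R X + t. Camera axes: x right, y down, z forward; pixel columns grow to the right and rows downward; lengths in m; the calibration is good to about 2 mm. A picture is of the moment at which its call begins: read the wrist's pose just before it. calibration takes no time and is no camera call; for the wrist camera it gives the pose at the moment of the call.
- job_done(): hands the job in; it is judged then, once.
The state is a dict: "time": time; "joint_pos": joint angles; "joint_vel": joint speeds; "joint_efforts": joint torques, N m; "tool_pos": TCP position; "tool_rot": TCP orientation; "contact_force": force on the tool from outside, world axes, zero at the start; "ft_torque": the same for the moment, N m; "gripper_width": opening from 0.0 (shut) to 1.0 (fully open); "grasp_force": force on a finger pad.
Only numpy, scipy, OpenCV 4.12 (cv2) and the standard library are available. Lean on these libraries where they do the work, as an engineer would, in place of code of your own. Each camera call takes 0.05 s, during which the arm holds its last target. There are 200 camera calls.

## Task

Do the routine trip test on the power box on the bench: press the round test button on its residual-current switch until that switch's own lever drops to off, then push the lever fully back up to on so that it latches, and withdraw. Both need only gentle fingertip pressure; leave the main switch, the small breakers (one of them is off on purpose) and the tools lying round the box as they are.

Things in the scene. Friction and masses are not known exactly. Their poses are not given: they have to be found in the camera images.
- supply_box: black power box, fixed, 214 mm deep (x), 314 mm wide (y) plus end handles. Origin: centre of its underside; x to its rear. Its top panel slopes 10 degrees up to the rear, 115 mm high at the origin. White devices stand 8 mm out of its front half in a row along y, from the left: two 72 mm wide (residual-current and main switch, either order), a blank, three 18 mm breakers (any order), a blank
- rcd: the residual-current switch: white, 72 mm wide (y), the only device with a test button. Origin: middle of its front face, 118 mm above the bench; x up the slope (face 45 mm long), y to the left along the row, z out of the face. Its black lever is pivoted 17 mm left of the origin, the button stands 17 mm right of it
- test_button_top (a point): middle of the top of the round test button, 12 mm across, standing 8 mm out of the face; moves with the button; same axes as rcd
- test_button (a joint): travel of the test button into the face, m: 0 out, 0.006 fully in. Spring: 2.2 N at rest, 6 N fully in; the switch trips at 0.002 to 0.0025. It springs out when let go, and dips as the lever rides back over its latch
- rcd_lever_tip (a point): middle of the lever's tip; moves with the lever. The lever is 20 mm wide (y), 6 mm thick, and reaches 24 mm from its pivot, an axis along y that lies 6 mm below the face at x = 0 of rcd. On: the tip is 10 mm up-slope of the pivot, 16 mm above the face; off: 10 mm down-slope
- rcd_lever (a joint): lever angle, rad: 0 on (leans 0.45 up the slope), 0.9 off (leans as far down the slope). Tripping throws it to off by a spring; while latched it is not pulled off. Pushed back up-slope it needs 2 N, then up to 10 N between 0.5 and 0.3, and snaps over its latch at about 0.2; its stop is at -0.12. Let go it rests at about 0.05; if not latched it springs back to off
- isolator: the main switch: a 72 mm wide white device with one 44 mm wide lever in its middle and no button; same frame as rcd. To be left alone
- isolator_lever (a joint): angle of the main switch's lever, rad: 0 on (up-slope), 0.9 off. It starts on
- breaker_a: 18 mm wide breaker with a 9 mm wide lever; frame like rcd. To be left alone
- breaker_a_lever (a joint): angle of its lever, rad: 0 on (up-slope), 0.9 off. It starts on
- breaker_b: another 18 mm breaker like breaker_a
- breaker_b_lever (a joint): angle of its lever, rad: 0 on, 0.9 off. It starts on
- breaker_off: the third 18 mm breaker, of a circuit that is out of use
- breaker_off_lever (a joint): angle of its lever, rad: 0 on, 0.9 off. It starts off and must stay off
- screwdriver: loose screwdriver, 224 mm, lying on the bench to the right of the box; origin: middle of its underside
- pliers: loose pliers, 163 mm, lying to the left of the box
- marker: loose marker pen, 128 mm, lying behind the box

How it is judged:
By the outcome, as a careful person would: the job done as asked, in the order asked, and still so for the second after the job is handed in, with the robot touching nothing.
It also fails if it takes over 38 s, if anything falls off the work surface, if the arm or the gripper's body presses on something with over 40 N, if the wrist force passes 120 N, or if a joint passes its speed limit or range.

## Working session

There is one attempt and no reset: what is moved stays moved. The work goes in short steps, Python scripts to look and compute and a tool call to move; the robot and the scene stay as the last step left them, time stands still between calls to the robot, and variables do not carry over. Pictures are saved under pics/ and viewed, at most 10 in all, crops included, and the job is handed in when it is done.

Besides the shell and the picture viewer there is one more tool, called as name(argument=value, ...) on one line, values as JSON. send_rows: Moves the arm, as the interface text tells. Scaled input: -1 to 1 covers 15 cm each way for a shift and pi/4 rad each way for a turn. Its arguments: {"type":"object","properties":{"rows":{"type":"array","items":{"type":"object","properties":{"x":{"type":"number","minimum":-1,"maximum":1},"y":{"type":"number","minimum":-1,"maximum":1},"z":{"type":"number","minimum":-1,"maximum":1},"wx":{"type":"number","minimum":-1,"maximum":1},"wy":{"type":"number","minimum":-1,"maximum":1},"wz":{"type":"number","minimum":-1,"maximum":1},"hand":{"type":"number"}}}}},"required":["rows"]}

```bash
mkdir -p pics; ls
python3 - <<'E'
from plant import manip, grab_frame, calibration
import cv2
print(manip.state(), manip.tcp_to_grasp)
for n in ("top","side"):
    f=grab_frame(n); cv2.imwrite(f"pics/{n}0.png",f); print(n,calibration(n))
E
```

```text
pics
{'time': 0.0, 'joint_pos': array([-1.39699610e+00,  5.33572346e-02,  1.61428539e+00,  1.41885005e-05,
        1.47597933e+00, -1.19025263e-01]), 'joint_vel': array([-0.00028135,  0.0019601 , -0.00045205, -0.00018642, -0.00025431,
        0.00085983]), 'joint_efforts': array([-7.44645058e-04, -3.93681514e+01, -3.70180035e+01, -1.38186451e-04,
        7.00630015e-03, -5.98012520e-06]), 'tool_pos': array([ 0.18029392, -0.59779014,  0.23006792]), 'tool_rot': array([-1.01446630e-03,  9.89300377e-01,  1.45889459e-01, -2.07262784e-05]), 'contact_force': array([ 0.6930005 , -0.12649197, -0.82158975]), 'ft_torque': array([-0.02162659,  0.00341961,  0.04513768]), 'grasp_force': 0.0, 'gripper_width': 1.0076964262415857} 0.0187
top {'camera_matrix': array([[496.35530724,   0.        , 285.58887569],
       [  0.        , 496.35530724, 211.53594702],
       [  0.        ,   0.        ,   1.        ]]), 'k1': -0.1780925518465886, 'R': array([[ 0.01425306, -0.99989424,  0.00289242],
       [-0.99666053, -0.01443945, -0.08036971],
       [ 0.08040298, -0.00173725, -0.99676093]]), 't': array([0.01577365, 0.56271658, 1.07157898])}
side {'camera_matrix': array([[395.43635691,   0.        , 278.14334368],
       [  0.        , 395.43635691, 209.20860828],
       [  0.        ,   0.        ,   1.        ]]), 'k1': -0.017495570643194645, 'R': array([[ 0.96271837, -0.26965031, -0.02149558],
       [-0.17906919, -0.57572393, -0.79779457],
       [ 0.20275003,  0.77190069, -0.60254606]]), 't': array([-0.5286997 ,  0.20769606,  0.79407045])}
```

View pics/top0.png

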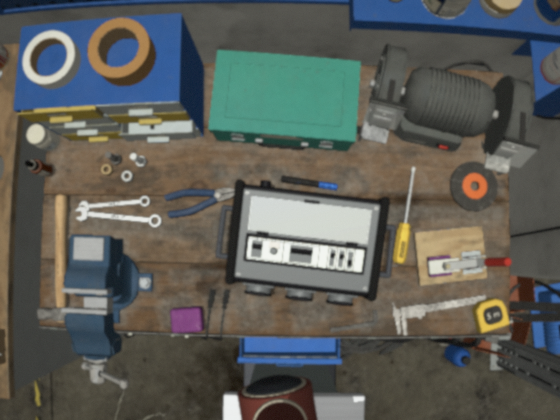

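View pics/side0.png

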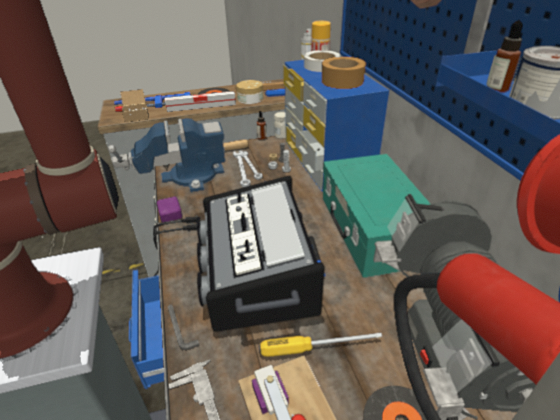

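The top view shows the box centred at about (307,240). The white RCD is the left device, at about (268,249), and the breakers are near (345,258). In the side view the devices run from (238,205) to (245,260). I'll enlarge both.

```bash
cat > h.py <<'E'
import numpy as np, cv2
from plant import manip, grab_frame, calibration
from scipy.spatial.transform import Rotation as Ro
def ray(c,uv):
    K=c["camera_matrix"]; p=cv2.undistortPoints(np.array([[uv]],float),K,np.array([c["k1"],0,0,0,0.]))[0,0]
    R=c["R"]; d=R.T@np.array([p[0],p[1],1.]); return -R.T@c["t"], d/np.linalg.norm(d)
def onz(c,uv,z):
    o,d=ray(c,uv); return o+d*(z-o[2])/d[2]
def tri(cs,uvs):
    A=np.zeros((3,3));b=np.zeros(3);L=[]
    for c,u in zip(cs,uvs):
        o,d=ray(c,u);P=np.eye(3)-np.outer(d,d);A+=P;b+=P@o;L.append((o,P))
    X=np.linalg.solve(A,b); return X,[np.linalg.norm(P@(X-o)) for o,P in L]
def proj(c,X):
    K=c["camera_matrix"]; r,_=cv2.Rodrigues(c["R"])
    return cv2.projectPoints(np.array(X,float).reshape(-1,1,3),r,c["t"],K,np.array([c["k1"],0,0,0,0.]))[0][:,0]
def crop(f,x,y,w,h,s,name):
    cv2.imwrite(name,cv2.resize(f[y:y+h,x:x+w],None,fx=s,fy=s,interpolation=cv2.INTER_CUBIC))
E
python3 - <<'E'
from h import *
a=cv2.imread("pics/top0.png")[215:300,225:395]; b=cv2.imread("pics/side0.png")[180:285,195:325]
a=cv2.resize(a,(680,340),interpolation=2); b=cv2.resize(b,None,fx=2,fy=2,interpolation=2)
o=np.zeros((560,680,3),np.uint8); o[:340]=a; o[345:345+210,:260]=b
cv2.imwrite("pics/c1.png",o)
c=calibration("top")
for uv in [(247,237),(365,250),(247,261),(308,240),(238,293),(375,297)]: print(uv,onz(c,uv,.118))
E
```

```text
(247, 237) [0.502374   0.10069784 0.118     ]
(365, 250) [ 0.47943801 -0.13680346  0.118     ]
(247, 261) [0.45433609 0.09981385 0.118     ]
(308, 240) [ 0.49815078 -0.02171267  0.118     ]
(238, 293) [0.39010588 0.11675765 0.118     ]
(375, 297) [ 0.38522208 -0.15791277  0.118     ]
```

View pics/c1.png

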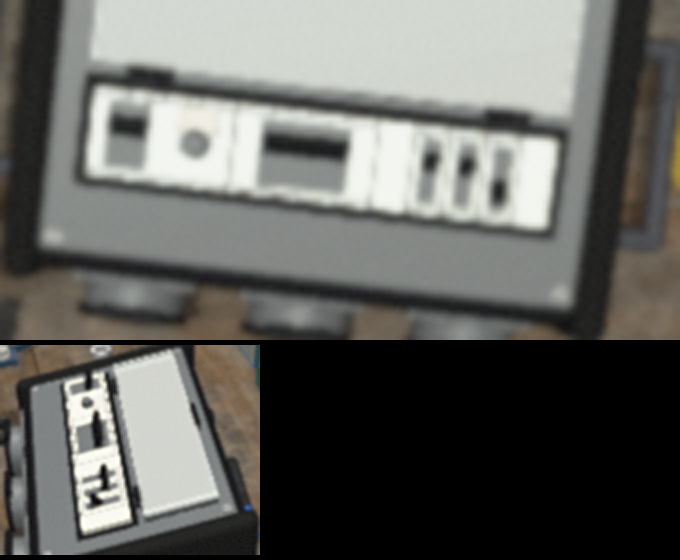

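```bash
cat >> h.py <<'E'
def Rdes(yaw,tilt=np.radians(10)):
    # box axes: x up-slope, y left, z normal; tool x=up-slope, y=-left, z=-normal
    B=(Ro.from_euler("z",yaw)*Ro.from_euler("y",-tilt)).as_matrix()
    return B
def plan(P,B):
    s=manip.state(); q=s["tool_rot"]; R=Ro.from_quat([q[1],q[2],q[3],q[0]]).as_matrix()
    T=B@np.diag([1,-1,-1.])
    d=R.T@(np.array(P)-s["tool_pos"]); w=Ro.from_matrix(R.T@T).as_rotvec()
    print("t",s["time"],"pos",s["tool_pos"].round(4),"F",s["contact_force"].round(2),"tot shift/.15",(d/.15).round(4),"turn/(pi/4)",(w/(np.pi/4)).round(4),"shift after turn",(T.T@(np.array(P)-s["tool_pos"])/.15).round(4), "err mm in box axes",(B.T@(s["tool_pos"]-np.array(P))*1000).round(1))
E
python3 - <<'E'
from h import *
c=calibration("top")
k=lambda u,v:(225+u/4-.375,215+v/4-.375)
X={n:onz(c,k(*p),z) for n,p,z in [("lt",(92,85),.122),("lb",(85,178),.114),("rb",(550,228),.114),("rt",(558,135),.122),("btn",(194,144),.126),("lev",(127,122),.134)]}
for n in X: print(n,X[n].round(4))
l=X["lt"]-X["rt"]; print(np.degrees(np.arctan2(-l[0],l[1])),np.linalg.norm(l)); l=X["lb"]-X["rb"]; yaw=np.arctan2(-l[0],l[1]);print(np.degrees(yaw),np.linalg.norm(l))
s=calibration("side"); print(tri([c,s],[k(194,144),(195+87/2,180+(402-345)/2)]))
B=Rdes(yaw); plan(X["btn"]+B[:,2]*.12,B)
E
```

```text
lt [0.5045 0.0992 0.122 ]
lb [0.458  0.1024 0.114 ]
rb [ 0.4358 -0.1319  0.114 ]
rt [ 0.4827 -0.1344  0.122 ]
btn [0.4759 0.0477 0.126 ]
lev [0.4862 0.0807 0.134 ]
-5.351020466268745 0.2345719732032132
-5.397703112128154 0.23540664272991435
(array([0.47606596, 0.04775976, 0.12091552]), [np.float64(0.00016913220460013342), np.float64(0.00016913220460020012)])
t 0.1 pos [ 0.1803 -0.5978  0.2302] F [ 0.16  0.11 -0.24] tot shift/.15 [ 3.0003 -3.604  -0.0859] turn/(pi/4) [-0.0454  0.2196  0.4913] shift after turn [ 1.4128 -4.4697  0.1545] err mm in box axes [-211.9 -670.5   23.2]
```

send_rows(rows=[{"x":0.15,"y":-0.18,"z":-0.01,"hand":-1},{"x":0.15,"y":-0.18,"z":-0.01,"hand":-1},{"x":0.15,"y":-0.18,"z":-0.01,"hand":-1},{"x":0.15,"y":-0.18,"z":-0.01,"hand":-1},{"x":0.15,"y":-0.18,"z":-0.01,"hand":-1},{"x":0.15,"y":-0.18,"z":-0.01,"hand":-1},{"x":0.15,"y":-0.18,"z":-0.01,"hand":-1},{"x":0.15,"y":-0.18,"z":-0.01,"hand":-1},{"x":0.15,"y":-0.18,"z":-0.01,"hand":-1},{"x":0.15,"y":-0.18,"z":-0.01,"hand":-1}])

```text
invalid input at $.rows[0]: expected keys x, y, z, wx, wy, wz, hand
```

send_rows(rows=[{"x":0.15,"y":-0.18,"hand":-1},{"x":0.15,"y":-0.18,"hand":-1},{"x":0.15,"y":-0.18,"hand":-1},{"x":0.15,"y":-0.18,"hand":-1},{"x":0.15,"y":-0.18,"hand":-1},{"x":0.15,"y":-0.18,"hand":-1},{"x":0.15,"y":-0.18,"hand":-1},{"x":0.15,"y":-0.18,"hand":-1},{"x":0.15,"y":-0.18,"hand":-1},{"x":0.15,"y":-0.18,"hand":-1}])

```text
invalid input at $.rows[0]: expected keys x, y, z, wx, wy, wz, hand
```

send_rows(rows=[{"wx":-0.005,"wy":0.022,"wz":0.049,"hand":-1},{"wx":-0.005,"wy":0.022,"wz":0.049,"hand":-1},{"wx":-0.005,"wy":0.022,"wz":0.049,"hand":-1},{"wx":-0.005,"wy":0.022,"wz":0.049,"hand":-1},{"wx":-0.005,"wy":0.022,"wz":0.049,"hand":-1},{"wx":-0.005,"wy":0.022,"wz":0.049,"hand":-1},{"wx":-0.005,"wy":0.022,"wz":0.049,"hand":-1},{"wx":-0.005,"wy":0.022,"wz":0.049,"hand":-1},{"wx":-0.005,"wy":0.022,"wz":0.049,"hand":-1},{"wx":-0.005,"wy":0.022,"wz":0.049,"hand":-1}])

```text
invalid input at $.rows[0]: expected keys x, y, z, wx, wy, wz, hand
```

Run:
```python
from h import *
import pickle
yaw=np.radians(-5.38);B=Rdes(yaw); plan(np.array([.4759,.0477,.126])+B[:,2]*.12,B)
c=calibration("wrist"); f=grab_frame("wrist"); cv2.imwrite("pics/w1.png",f); pickle.dump(c,open("w1.pkl","wb"))
print(c, proj(c,[[.4759,.0477,.126],[.4862,.0807,.134]]),manip.state()["gripper_width"])
```

```text
t 0.1 pos [ 0.1803 -0.5978  0.2302] F [ 0.16  0.11 -0.24] tot shift/.15 [ 3.0004 -3.6042 -0.0859] turn/(pi/4) [-0.0453  0.2196  0.4909] shift after turn [ 1.4142 -4.4694  0.1547] err mm in box axes [-212.1 -670.4   23.2]
{'camera_matrix': array([[340.81695963,   0.        , 283.77446342],
       [  0.        , 340.81695963, 205.6775118 ],
       [  0.        ,   0.        ,   1.        ]]), 'k1': -0.04551071803424969, 'R': array([[ 0.29043629, -0.95689063, -0.00266344],
       [-0.9065935 , -0.27605849,  0.31918637],
       [-0.30616171, -0.09028864, -0.94768822]]), 't': array([-0.62454633, -0.04162486,  0.38003919])} [[1585.38919603 1296.30832531]
 [3358.7890796  2737.97804311]] 0.996500605006255
```

View pics/w1.png

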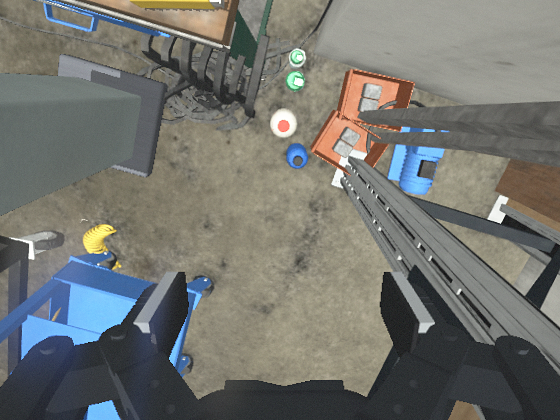

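The rows were refused because they lacked some keys, so the arm hasn't moved. The wrist view shows only the floor, with the open fingers at (165,305) and (405,305). I'll resend with all keys.

send_rows(rows=[{"x":0.15,"y":-0.18,"z":-0.01,"wx":0,"wy":0,"wz":0,"hand":-1},{"x":0.15,"y":-0.18,"z":-0.01,"wx":0,"wy":0,"wz":0,"hand":-1},{"x":0.15,"y":-0.18,"z":-0.01,"wx":0,"wy":0,"wz":0,"hand":-1},{"x":0.15,"y":-0.18,"z":-0.01,"wx":0,"wy":0,"wz":0,"hand":-1},{"x":0.15,"y":-0.18,"z":-0.01,"wx":0,"wy":0,"wz":0,"hand":-1},{"x":0.15,"y":-0.18,"z":-0.01,"wx":0,"wy":0,"wz":0,"hand":-1},{"x":0.15,"y":-0.18,"z":-0.01,"wx":0,"wy":0,"wz":0,"hand":-1},{"x":0.15,"y":-0.18,"z":-0.01,"wx":0,"wy":0,"wz":0,"hand":-1},{"x":0.15,"y":-0.18,"z":-0.01,"wx":0,"wy":0,"wz":0,"hand":-1},{"x":0.15,"y":-0.18,"z":-0.01,"wx":0,"wy":0,"wz":0,"hand":-1}])

```text
time: 0.98
tool_pos: [0.318, -0.2732, 0.2461]
tool_rot: [-0.0, 0.989, 0.146, 0.0]
contact_force: [1.3, 0.0, -0.7]
gripper_width: -0.003
grasp_force: 0.0
```

send_rows(rows=[{"x":0.15,"y":-0.18,"z":0,"wx":0,"wy":0,"wz":0,"hand":-1},{"x":0.15,"y":-0.18,"z":0,"wx":0,"wy":0,"wz":0,"hand":-1},{"x":0.15,"y":-0.18,"z":0,"wx":0,"wy":0,"wz":0,"hand":-1},{"x":0.15,"y":-0.18,"z":0,"wx":0,"wy":0,"wz":0,"hand":-1},{"x":0.15,"y":-0.18,"z":0,"wx":0,"wy":0,"wz":0,"hand":-1},{"x":0.15,"y":-0.18,"z":0,"wx":0,"wy":0,"wz":0,"hand":-1},{"x":0.15,"y":-0.18,"z":0,"wx":0,"wy":0,"wz":0,"hand":-1},{"x":0.15,"y":-0.18,"z":0,"wx":0,"wy":0,"wz":0,"hand":-1},{"x":0.15,"y":-0.18,"z":0,"wx":0,"wy":0,"wz":0,"hand":-1},{"x":0.15,"y":-0.18,"z":0,"wx":0,"wy":0,"wz":0,"hand":-1}])

```text
time: 1.82
tool_pos: [0.4555, 0.0504, 0.2461]
tool_rot: [0.0, 0.989, 0.146, 0.0]
contact_force: [0.1, -0.6, -0.3]
gripper_width: -0.001
grasp_force: 0.0
```

send_rows(rows=[{"x":0,"y":0,"z":0,"wx":-0.005,"wy":0.022,"wz":0.049,"hand":-1},{"x":0,"y":0,"z":0,"wx":-0.005,"wy":0.022,"wz":0.049,"hand":-1},{"x":0,"y":0,"z":0,"wx":-0.005,"wy":0.022,"wz":0.049,"hand":-1},{"x":0,"y":0,"z":0,"wx":-0.005,"wy":0.022,"wz":0.049,"hand":-1},{"x":0,"y":0,"z":0,"wx":-0.005,"wy":0.022,"wz":0.049,"hand":-1},{"x":0,"y":0,"z":0,"wx":-0.005,"wy":0.022,"wz":0.049,"hand":-1},{"x":0,"y":0,"z":0,"wx":-0.005,"wy":0.022,"wz":0.049,"hand":-1},{"x":0,"y":0,"z":0,"wx":-0.005,"wy":0.022,"wz":0.049,"hand":-1},{"x":0,"y":0,"z":0,"wx":-0.005,"wy":0.022,"wz":0.049,"hand":-1},{"x":0,"y":0,"z":0,"wx":-0.005,"wy":0.022,"wz":0.049,"hand":-1}])

```text
time: 2.65
tool_pos: [0.4551, 0.0485, 0.2459]
tool_rot: [0.007, 0.995, -0.047, 0.088]
contact_force: [-0.8, 0.8, 0.6]
gripper_width: 0.003
grasp_force: 0.0
```

Run:
```python
from h import *
import pickle
yaw=np.radians(-5.38);B=Rdes(yaw); plan(np.array([.4759,.0477,.126])+B[:,2]*.12,B)
c=calibration("wrist"); f=grab_frame("wrist"); cv2.imwrite("pics/w2.png",f); pickle.dump(c,open("w2.pkl","wb"))
print(proj(c,[[.4759,.0477,.126],[.4862,.0807,.134]]),manip.state()["gripper_width"])
```

```text
t 2.65 pos [0.4551 0.0485 0.2459] F [-0.76  0.78  0.59] tot shift/.15 [-0.0025 -0.0076  0.0112] turn/(pi/4) [ 0.0068 -0.0022 -0.0008] shift after turn [-0.0024 -0.0075  0.0113] err mm in box axes [ 0.4 -1.1  1.7]
[[281.31366714 199.61721036]
 [238.13457089 191.91383762]] 0.002321556928844008
```

View pics/w2.png

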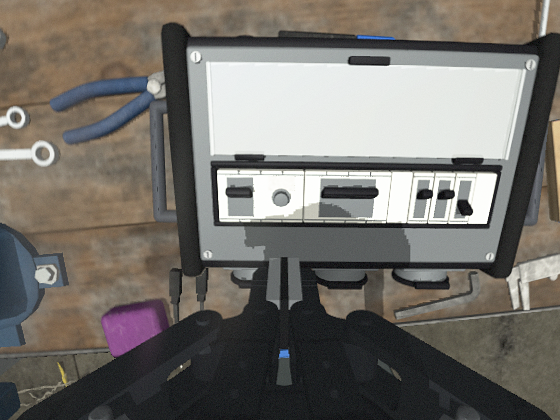

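The wrist view shows the button at (281,198) and the RCD lever at (239,191), both within 2 px of prediction. The shut fingertips are at (283,260). Next I'll get a precise centroid and triangulate.

Run:
```python
from h import *
import pickle
c=pickle.load(open("w2.pkl","rb")); f=cv2.imread("pics/w2.png"); g=cv2.cvtColor(f,6)
t=calibration("top"); ft=cv2.cvtColor(cv2.imread("pics/top0.png"),6); s=calibration("side"); fs=cv2.cvtColor(cv2.imread("pics/side0.png"),6)
def cen(g,x,y,r,S=8,q=.5):
    p=cv2.resize(g[y-r:y+r+1,x-r:x+r+1],None,fx=S,fy=S,interpolation=2).astype(float)
    th=(p.min()*.5+np.median(np.r_[p[0],p[-1]])*.5); m=(p<th).astype(np.uint8)
    n,l,st,ce=cv2.connectedComponentsWithStats(m); i=1+np.argmax(st[1:,4]); return (ce[i]+.5)/S-.5+[x-r,y-r], st[i]/S
bw=cen(g,281,197,12);bt=cen(ft,273,250,7);bs=cen(fs,238,208,6)
print(bw,bt,bs)
print(tri([c,t],[bw[0],bt[0]]),tri([c,t,s],[bw[0],bt[0],bs[0]]),tri([c,s],[bw[0],bs[0]]), onz(c,bw[0],.126))
# row corners in wrist
for uv,z in [((217,169),.122),((498,169),.122),((217,221),.114),((493,227),.114)]: print(onz(c,uv,z))
```

```text
(array([281.38397337, 197.73394201]), array([   3.5  ,    5.5  ,   18.125,   15.875, 1096.125])) (array([273.37001265, 250.45433534]), array([  4.25 ,   4.5  ,   7.25 ,   7.   , 321.125])) (array([238.19781353, 208.98329208]), array([ 4.5  ,  5.875,  4.375,  3.125, 75.75 ]))
(array([0.47624677, 0.04751312, 0.11656788]), [np.float64(0.00012028540305671301), np.float64(0.00012028540305671605)]) (array([0.47611495, 0.04752467, 0.11976491]), [np.float64(0.0005261042501665986), np.float64(0.00024102300856547863), np.float64(0.0006690905079255833)]) (array([0.47605117, 0.04771933, 0.11962096]), [np.float64(0.0005820048674728233), np.float64(0.0005820048674727774)]) [0.47742491 0.04749808 0.126     ]
[0.50525851 0.09738275 0.122     ]
[ 0.48406377 -0.1334475   0.122     ]
[0.46116174 0.10432351 0.114     ]
[ 0.43298941 -0.13402183  0.114     ]
```

send_rows(rows=[{"x":0,"y":-0.007,"z":0.072,"wx":0.007,"wy":0,"wz":0,"hand":-1},{"x":0,"y":0,"z":0.072,"wx":0,"wy":0,"wz":0,"hand":-1},{"x":0,"y":0,"z":0.072,"wx":0,"wy":0,"wz":0,"hand":-1},{"x":0,"y":0,"z":0.072,"wx":0,"wy":0,"wz":0,"hand":-1},{"x":0,"y":0,"z":0.072,"wx":0,"wy":0,"wz":0,"hand":-1},{"x":0,"y":0,"z":0.072,"wx":0,"wy":0,"wz":0,"hand":-1},{"x":0,"y":0,"z":0.072,"wx":0,"wy":0,"wz":0,"hand":-1},{"x":0,"y":0,"z":0.072,"wx":0,"wy":0,"wz":0,"hand":-1},{"x":0,"y":0,"z":0.072,"wx":0,"wy":0,"wz":0,"hand":-1},{"x":0,"y":0,"z":0.072,"wx":0,"wy":0,"wz":0,"hand":-1}])

```text
time: 3.53
tool_pos: [0.4745, 0.0477, 0.1389]
tool_rot: [0.004, 0.995, -0.046, 0.088]
contact_force: [0.1, 0.0, 0.4]
gripper_width: -0.001
grasp_force: 0.0
```

Run:
```python
from h import *
import pickle
yaw=np.radians(-5.38);B=Rdes(yaw); plan(np.array([.476,.0476,.126]),B)
c=calibration("wrist"); f=grab_frame("wrist"); pickle.dump(c,open("w3.pkl","wb")); cv2.imwrite("pics/w3f.png",f)
s=grab_frame("side")
a=cv2.resize(f[130:400,120:480],None,fx=1.5,fy=1.5); b=cv2.resize(s[170:270,195:275],None,fx=3,fy=3)
o=np.zeros((405,790,3),np.uint8); o[:,:540]=a; o[:300,545:785]=b; cv2.imwrite("pics/w3.png",o)
P=np.array([.476,.0476,.126]); print(proj(c,[P,manip.state()["tool_pos"]]))
```

```text
t 3.5333 pos [0.4745 0.0477 0.1389] F [0.06 0.04 0.36] tot shift/.15 [-0.0052  0.0001  0.0866] turn/(pi/4) [-0.0004 -0.0019  0.0018] shift after turn [-0.005   0.      0.0866] err mm in box axes [ 0.8  0.  13. ]
[[283.18735719 264.69731542]
 [283.2877314  278.16927314]]
```

View pics/w3.png

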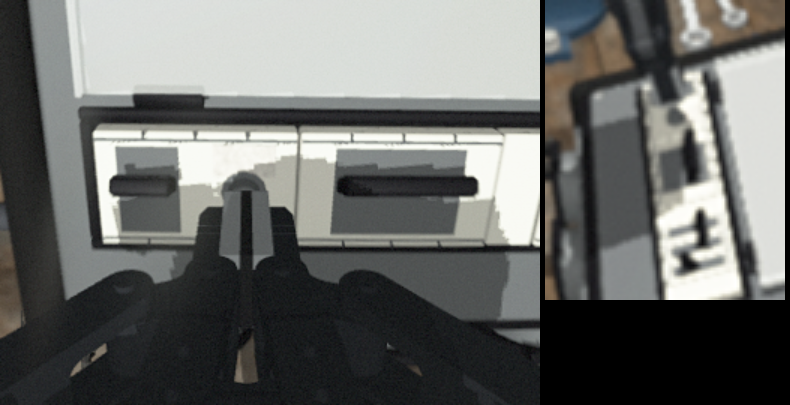

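The crop shows the fingertip's far edge at about (283,257), covering most of the button. A collar of about 15 mm shows round the button, so my centroid may be biased by about 1 mm. I'll check against the face edges.

Run:
```python
from h import *
import pickle
c=pickle.load(open("w3.pkl","rb")); B=Rdes(np.radians(-5.38))
O=np.array([.476,.0476,.126])-B[:,2]*.008+B[:,1]*.017; print("O",O)
def onface(uv):
    o,d=ray(c,uv); n=B[:,2]; return (B.T@(o+d*(n@(O-o))/(n@d)-O)*1000).round(1)
k=lambda u,v:(120+u/1.5-.17,130+v/1.5-.17)
for n,p in dict(faceTL=(95,138),faceTR=(298,140),faceBL=(97,241),faceBR=(298,241),slotTL=(117,148),slotTR=(180,148),slotBR=(180,233),slotBL=(120,233),collarTop=(243,171)).items(): print(n,onface(k(*p)))
```

```text
O [0.478977   0.06439486 0.11812154]
faceTL [20.  34.4  0. ]
faceTR [ 19.6 -35.   -0. ]
faceBL [-20.7  37.6  -0. ]
faceBR [-20.2 -36.5  -0. ]
slotTL [16.4 27.1 -0. ]
slotTR [16.5  5.4 -0. ]
slotBR [-17.    6.7  -0. ]
slotBL [-17.2  28.7  -0. ]
collarTop [  7.9 -16.2  -0. ]
```

send_rows(rows=[{"x":-0.004,"y":0,"z":0.015,"wx":0,"wy":0,"wz":0,"hand":-1},{"x":0,"y":0,"z":0.015,"wx":0,"wy":0,"wz":0,"hand":-1},{"x":0,"y":0,"z":0.015,"wx":0,"wy":0,"wz":0,"hand":-1},{"x":0,"y":0,"z":0.015,"wx":0,"wy":0,"wz":0,"hand":-1},{"x":0,"y":0,"z":0.015,"wx":0,"wy":0,"wz":0,"hand":-1},{"x":0,"y":0,"z":0.015,"wx":0,"wy":0,"wz":0,"hand":-1},{"x":0,"y":0,"z":0.004,"wx":0,"wy":0,"wz":0,"hand":-1},{"x":0,"y":0,"z":0.004,"wx":0,"wy":0,"wz":0,"hand":-1},{"x":0,"y":0,"z":0.004,"wx":0,"wy":0,"wz":0,"hand":-1},{"x":0,"y":0,"z":0.004,"wx":0,"wy":0,"wz":0,"hand":-1}])

```text
time: 4.47
tool_pos: [0.4767, 0.0476, 0.1245]
tool_rot: [0.004, 0.995, -0.046, 0.088]
contact_force: [-1.7, 0.1, 3.0]
gripper_width: 0.003
grasp_force: 1.4
```

Run:
```python
from h import *
B=Rdes(np.radians(-5.38)); P=np.array([.476,.0476,.126]); plan(P,B)
f=grab_frame("wrist"); print(B.T@manip.state()["contact_force"]); cv2.imwrite("pics/w4.png",f[170:400,150:450])
```

```text
t 4.4667 pos [0.4767 0.0476 0.1245] F [-1.66  0.12  2.95] tot shift/.15 [-0.0026  0.0001 -0.0105] turn/(pi/4) [-0.0003 -0.0023  0.0017] shift after turn [-0.0026  0.0001 -0.0105] err mm in box axes [ 0.4  0.  -1.6]
[-0.91749317 -0.79381304  2.00216626]
```

View pics/w4.png

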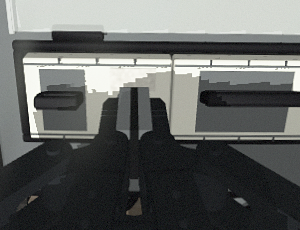

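Contact is made at about 3 N and the lever, at crop (60,100), is still on. I'll press a little further.

send_rows(rows=[{"x":0,"y":0,"z":0.003,"wx":0,"wy":0,"wz":0,"hand":-1},{"x":0,"y":0,"z":0.003,"wx":0,"wy":0,"wz":0,"hand":-1},{"x":0,"y":0,"z":0.003,"wx":0,"wy":0,"wz":0,"hand":-1},{"x":0,"y":0,"z":0.003,"wx":0,"wy":0,"wz":0,"hand":-1},{"x":0,"y":0,"z":0,"wx":0,"wy":0,"wz":0,"hand":-1},{"x":0,"y":0,"z":0,"wx":0,"wy":0,"wz":0,"hand":-1},{"x":0,"y":0,"z":0,"wx":0,"wy":0,"wz":0,"hand":-1},{"x":0,"y":0,"z":0,"wx":0,"wy":0,"wz":0,"hand":-1},{"x":0,"y":0,"z":0,"wx":0,"wy":0,"wz":0,"hand":-1},{"x":0,"y":0,"z":0,"wx":0,"wy":0,"wz":0,"hand":-1}])

```text
time: 5.35
tool_pos: [0.477, 0.0475, 0.1226]
tool_rot: [0.004, 0.995, -0.046, 0.088]
contact_force: [-1.0, 0.2, 5.4]
gripper_width: -0.002
grasp_force: 2.3
```

```bash
cat > lev.py <<'E'
from h import *
import sys
# print dark mask rows in the RCD slot, lever on/off by projection of tip
B=Rdes(np.radians(-5.38)); O=np.array([.479,.0644,.1181]); c=calibration("wrist"); f=grab_frame("wrist"); g=cv2.cvtColor(f,6); cv2.imwrite(sys.argv[1],f)
plan(np.array([.476,.0476,.126]),B)
for n,x in (("on",10),("off",-10)):
    for y in (17,10,24):
        u=proj(c,[O+B@np.array([x,y,16])*1e-3])[0]; i,j=u.round().astype(int); print(n,y,u.round(1),g[j-2:j+3,i-2:i+3].mean())
E
python3 lev.py pics/w5.png
```

```text
t 5.4 pos [0.477  0.0475 0.1226] F [-1.31 -0.31  4.51] tot shift/.15 [-0.0023  0.0001 -0.0235] turn/(pi/4) [-0.0004 -0.0024  0.0016] shift after turn [-0.0024  0.0001 -0.0235] err mm in box axes [ 0.4  0.  -3.5]
on 17 [204.4 270.1] 120.0
on 10 [220.5 270.2] 90.48
on 24 [188.3 270. ] 231.0
off 17 [207.7 309.3] 36.96
off 10 [223.2 309.4] 45.76
off 24 [192.3 309.1] 23.28
```

send_rows(rows=[{"x":0,"y":0,"z":-0.033,"wx":0,"wy":0,"wz":0,"hand":-1},{"x":0,"y":0,"z":-0.033,"wx":0,"wy":0,"wz":0,"hand":-1},{"x":0,"y":0,"z":-0.033,"wx":0,"wy":0,"wz":0,"hand":-1},{"x":0,"y":0,"z":-0.033,"wx":0,"wy":0,"wz":0,"hand":-1},{"x":0,"y":0,"z":-0.033,"wx":0,"wy":0,"wz":0,"hand":-1},{"x":-0.04,"y":-0.045,"z":0,"wx":0,"wy":0,"wz":0,"hand":-1},{"x":-0.04,"y":-0.045,"z":0,"wx":0,"wy":0,"wz":0,"hand":-1},{"x":-0.04,"y":-0.045,"z":0,"wx":0,"wy":0,"wz":0,"hand":-1},{"x":-0.04,"y":-0.045,"z":0,"wx":0,"wy":0,"wz":0,"hand":-1},{"x":-0.04,"y":-0.045,"z":0,"wx":0,"wy":0,"wz":0,"hand":-1}])

```text
time: 6.23
tool_pos: [0.4451, 0.0852, 0.1409]
tool_rot: [0.004, 0.995, -0.046, 0.087]
contact_force: [0.2, 1.3, 1.0]
gripper_width: 0.002
grasp_force: 0.0
```

```bash
python3 lev.py pics/w6.png
python3 - <<'E'
from h import *
B=Rdes(np.radians(-5.38)); O=np.array([.479,.0644,.1181]); print((B.T@(manip.state()["tool_pos"]-O)*1000).round(1))
E
```

```text
t 6.2833 pos [0.4443 0.0862 0.1405] F [ 0.39  0.53 -0.12] tot shift/.15 [0.2134 0.2369 0.1355] turn/(pi/4) [-0.0016  0.0007  0.0035] shift after turn [0.2139 0.2361 0.1359] err mm in box axes [-32.1  35.4  20.4]
on 17 [284.7 185.2] 135.6
on 10 [299.6 185.2] 135.88
on 24 [269.7 185.1] 136.24
off 17 [284.5 224.9] 38.16
off 10 [298.9 225. ] 46.24
off 24 [270.1 224.9] 41.12
[-32.1  18.4  28.4]
```

View pics/w6.png

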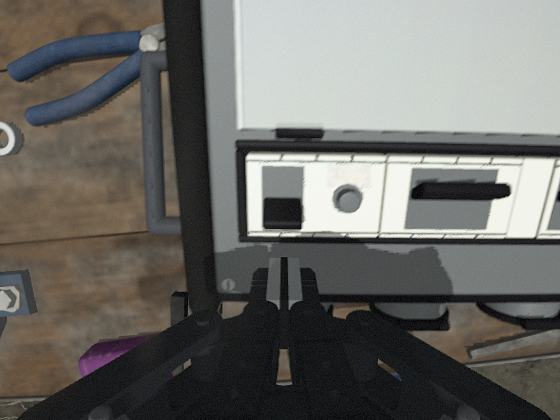

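The lever, at (282,212), is now down at off, and the button at (347,197) is out. I'll lower the fingertips down-slope of the lever.

send_rows(rows=[{"x":0,"y":0.009,"z":0.025,"wx":0,"wy":0,"wz":0,"hand":-1},{"x":0,"y":0,"z":0.025,"wx":0,"wy":0,"wz":0,"hand":-1},{"x":0,"y":0,"z":0.025,"wx":0,"wy":0,"wz":0,"hand":-1},{"x":0,"y":0,"z":0.025,"wx":0,"wy":0,"wz":0,"hand":-1},{"x":0,"y":0,"z":0.025,"wx":0,"wy":0,"wz":0,"hand":-1},{"x":0,"y":0,"z":0.02,"wx":0,"wy":0,"wz":0,"hand":-1},{"x":0,"y":0,"z":0,"wx":0,"wy":0,"wz":0,"hand":-1},{"x":0,"y":0,"z":0,"wx":0,"wy":0,"wz":0,"hand":-1},{"x":0.01,"y":0,"z":0,"wx":0,"wy":0,"wz":0,"hand":-1},{"x":0.01,"y":0,"z":0,"wx":0,"wy":0,"wz":0,"hand":-1}])

```text
time: 7.12
tool_pos: [0.4531, 0.0823, 0.121]
tool_rot: [0.004, 0.995, -0.046, 0.088]
contact_force: [-0.0, -0.1, -0.2]
gripper_width: 0.004
grasp_force: 0.0
```

```bash
cat > st.py <<'E'
from h import *
B=Rdes(np.radians(-5.38)); O=np.array([.479,.0644,.1181]); s=manip.state()
print(s["time"],(B.T@(s["tool_pos"]-O)*1000).round(1),(B.T@s["contact_force"]).round(1))
E
python3 st.py
```

```text
7.1167 [-26.5  15.4   7.6] [-0.  -0.1 -0.2]
```

send_rows(rows=[{"x":0.011,"y":-0.01,"z":0.01,"wx":0,"wy":0,"wz":0,"hand":-1},{"x":0.011,"y":0,"z":0,"wx":0,"wy":0,"wz":0,"hand":-1},{"x":0.011,"y":0,"z":0,"wx":0,"wy":0,"wz":0,"hand":-1},{"x":0.011,"y":0,"z":0,"wx":0,"wy":0,"wz":0,"hand":-1},{"x":0.011,"y":0,"z":0,"wx":0,"wy":0,"wz":0,"hand":-1},{"x":0.011,"y":0,"z":0,"wx":0,"wy":0,"wz":0,"hand":-1},{"x":0.011,"y":0,"z":0,"wx":0,"wy":0,"wz":0,"hand":-1},{"x":0.011,"y":0,"z":0,"wx":0,"wy":0,"wz":0,"hand":-1},{"x":0.011,"y":0,"z":0,"wx":0,"wy":0,"wz":0,"hand":-1},{"x":0.011,"y":0,"z":0,"wx":0,"wy":0,"wz":0,"hand":-1}])

```text
time: 7.95
tool_pos: [0.4682, 0.0823, 0.1216]
tool_rot: [0.004, 0.995, -0.046, 0.086]
contact_force: [-3.9, -0.1, 2.4]
gripper_width: -0.002
grasp_force: 1.6
```

```bash
python3 st.py
```

```text
7.95 [-11.6  16.9   5.6] [-3.4 -0.5  3. ]
```

send_rows(rows=[{"x":0.005,"y":0,"z":0,"wx":0,"wy":0,"wz":0,"hand":-1},{"x":0.005,"y":0,"z":0,"wx":0,"wy":0,"wz":0,"hand":-1},{"x":0.005,"y":0,"z":0,"wx":0,"wy":0,"wz":0,"hand":-1},{"x":0.005,"y":0,"z":0,"wx":0,"wy":0,"wz":0,"hand":-1},{"x":0.005,"y":0,"z":0,"wx":0,"wy":0,"wz":0,"hand":-1},{"x":0.005,"y":0,"z":0,"wx":0,"wy":0,"wz":0,"hand":-1},{"x":0,"y":0,"z":0,"wx":0,"wy":0,"wz":0,"hand":-1},{"x":0,"y":0,"z":0,"wx":0,"wy":0,"wz":0,"hand":-1},{"x":0,"y":0,"z":0,"wx":0,"wy":0,"wz":0,"hand":-1},{"x":0,"y":0,"z":0,"wx":0,"wy":0,"wz":0,"hand":-1}])

```text
time: 8.78
tool_pos: [0.4732, 0.0819, 0.1223]
tool_rot: [0.004, 0.995, -0.046, 0.087]
contact_force: [-5.1, 1.1, -2.4]
gripper_width: 0.003
grasp_force: 2.2
```

```bash
python3 st.py; python3 lev.py pics/w7.png
```

```text
8.7833 [-6.6 16.9  5.5] [-5.5  0.6 -1.5]
t 8.8333 pos [0.4732 0.0819 0.1223] F [-5.64  0.6  -1.54] tot shift/.15 [ 0.0436  0.2259 -0.0171] turn/(pi/4) [-0.0002  0.0001  0.0017] shift after turn [ 0.0439  0.2258 -0.017 ] err mm in box axes [-6.6 33.9 -2.6]
on 17 [282.8 255.1] 32.6
on 10 [299.2 255.1] 28.12
on 24 [266.4 255. ] 45.4
off 17 [282.7 295.4] 23.08
off 10 [298.4 295.4] 96.76
off 24 [267.  295.3] 80.56
```

View pics/w7.png

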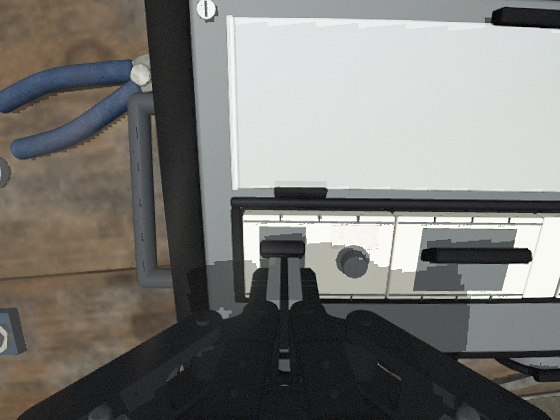

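The RCD lever, at (283,247), is now a little further up-slope than the main switch lever at (475,255), which is on. So it is against its stop. Now backing off and retreating.

send_rows(rows=[{"x":-0.03,"y":0,"z":0,"wx":0,"wy":0,"wz":0,"hand":-1},{"x":-0.04,"y":0,"z":0,"wx":0,"wy":0,"wz":0,"hand":-1},{"x":-0.04,"y":0,"z":0,"wx":0,"wy":0,"wz":0,"hand":-1},{"x":-0.04,"y":0,"z":0,"wx":0,"wy":0,"wz":0,"hand":-1},{"x":0,"y":0,"z":-0.05,"wx":0,"wy":0,"wz":0,"hand":-1},{"x":0,"y":0,"z":-0.1,"wx":0,"wy":0,"wz":0,"hand":-1},{"x":0,"y":0,"z":-0.15,"wx":0,"wy":0,"wz":0,"hand":-1},{"x":0,"y":0,"z":-0.15,"wx":0,"wy":0,"wz":0,"hand":-1},{"x":0,"y":0,"z":-0.15,"wx":0,"wy":0,"wz":0,"hand":-1},{"x":0,"y":0,"z":-0.1,"wx":0,"wy":0,"wz":0,"hand":-1}])

```text
time: 9.67
tool_pos: [0.4341, 0.0857, 0.226]
tool_rot: [0.004, 0.995, -0.046, 0.09]
contact_force: [0.1, 1.1, 0.6]
gripper_width: 0.002
grasp_force: 0.0
```

```bash
python3 st.py; python3 lev.py pics/w8.png
```

```text
9.6667 [-27.2  17.  114.4] [0.1 1.1 0.6]
t 9.7167 pos [0.4353 0.0858 0.2291] F [0.97 0.84 3.01] tot shift/.15 [0.1617 0.2295 0.7294] turn/(pi/4) [-0.002  -0.0143  0.0017] shift after turn [0.1702 0.2281 0.7279] err mm in box axes [-25.5  34.2 109.2]
on 17 [283.7 159.6] 46.2
on 10 [293.6 159.7] 43.28
on 24 [273.9 159.6] 48.96
off 17 [283.6 186.8] 153.88
off 10 [293.2 186.8] 153.16
off 24 [274.  186.8] 154.4
```

View pics/w8.png

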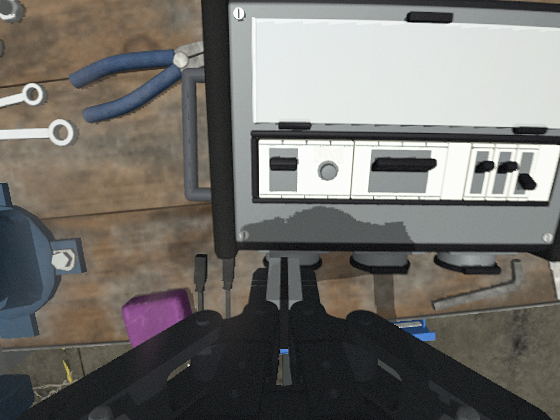

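The RCD lever at (284,162) is latched on. The main switch at (403,163) and breakers a and b are on, and the third breaker at (527,181) is still off. The button is out, the tools haven't moved, and the gripper is clear.

send_rows(rows=[{"x":0,"y":0,"z":0,"wx":0,"wy":0,"wz":0,"hand":-1},{"x":0,"y":0,"z":0,"wx":0,"wy":0,"wz":0,"hand":-1},{"x":0,"y":0,"z":0,"wx":0,"wy":0,"wz":0,"hand":-1},{"x":0,"y":0,"z":0,"wx":0,"wy":0,"wz":0,"hand":-1},{"x":0,"y":0,"z":0,"wx":0,"wy":0,"wz":0,"hand":-1},{"x":0,"y":0,"z":0,"wx":0,"wy":0,"wz":0,"hand":-1},{"x":0,"y":0,"z":0,"wx":0,"wy":0,"wz":0,"hand":-1},{"x":0,"y":0,"z":0,"wx":0,"wy":0,"wz":0,"hand":-1},{"x":0,"y":0,"z":0,"wx":0,"wy":0,"wz":0,"hand":-1},{"x":0,"y":0,"z":0,"wx":0,"wy":0,"wz":0,"hand":-1}])

```text
time: 10.55
tool_pos: [0.4334, 0.0856, 0.2223]
tool_rot: [0.004, 0.995, -0.046, 0.088]
contact_force: [-1.2, -0.1, 0.3]
gripper_width: -0.003
grasp_force: 0.0
```

```bash
python3 lev.py pics/w9.png | tail -6; python3 -c "
from plant import job_done; print(job_done())"
```

```text
on 17 [283.4 158.1] 45.56
on 10 [293.4 158.1] 40.72
on 24 [273.4 158.1] 46.88
off 17 [283.3 185.7] 151.16
off 10 [293.1 185.8] 151.24
off 24 [273.6 185.7] 152.32
the job is handed in; nothing more can be done
None
```

The trip test is done and handed in at about 10.6 s: the test button tripped the residual-current switch, its lever was pushed back up and stayed on after the gripper withdrew, and the last wrist view showed the main switch and small breakers unchanged.

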